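# Unpile the tea packs onto their inspection boards

### The job

The tea samples have come in as one pile: take it apart from the top down, first the two upper packs and then the three under them, and lay each pack on the inspection board of its own colour, label up, in the middle of the board and lengthwise along it. Keep every pack level the whole time, those still in the pile too: none may tip over.

Things in the scene. Friction and masses are not known exactly. Their poses are not given: they have to be found in the camera images.
- pack_orange_center (a point): Loose orange tea pack: hard carton, about 150 g, black line near each end, small tan label on top. 50 mm (its x) by 84 mm (its y) by 42 mm high (its z, up). The point is its centre, 21 mm above its underside. Upper layer of the pile: bridges the gap between two lower packs, same direction; pile top 90 mm above the table. Places within a layer change. Long sides are free to grip across 50 mm.
- pack_yellow_center (a point): Loose yellow tea pack: hard carton, about 150 g, black line near each end, small tan label on top. 50 mm (its x) by 84 mm (its y) by 42 mm high (its z, up). The point is its centre, 21 mm above its underside. Upper layer of the pile: bridges the gap between two lower packs, same direction; pile top 90 mm above the table. Places within a layer change. Long sides are free to grip across 50 mm.
- pack_green_center (a point): Loose green tea pack: hard carton, about 150 g, black line near each end, small tan label on top. 50 mm (its x) by 84 mm (its y) by 42 mm high (its z, up). The point is its centre, 21 mm above its underside. Lower layer of the pile: three end to end, 16 mm gaps, on a 6 mm plywood board. Places within a layer change. Long sides are free to grip across 50 mm.
- pack_blue_center (a point): Loose blue tea pack: hard carton, about 150 g, black line near each end, small tan label on top. 50 mm (its x) by 84 mm (its y) by 42 mm high (its z, up). The point is its centre, 21 mm above its underside. Lower layer of the pile: three end to end, 16 mm gaps, on a 6 mm plywood board. Places within a layer change. Long sides are free to grip across 50 mm.
- pack_white_center (a point): Loose white tea pack: hard carton, about 150 g, black line near each end, small tan label on top. 50 mm (its x) by 84 mm (its y) by 42 mm high (its z, up). The point is its centre, 21 mm above its underside. Lower layer of the pile: three end to end, 16 mm gaps, on a 6 mm plywood board. Places within a layer change. Long sides are free to grip across 50 mm.
- board_orange_top (a point): Orange inspection board, fixed flat on the table: orange face with a dark edge, 80 mm (its x) by 116 mm (its y, the long way), 6 mm thick. The point is the centre of its upper face, axes along the board, z up. A pack lying properly on it has its centre 21 mm above this point and its long axis along the board's, either way round.
- board_yellow_top (a point): Yellow inspection board, fixed flat on the table: yellow face with a dark edge, 80 mm (its x) by 116 mm (its y, the long way), 6 mm thick. The point is the centre of its upper face, axes along the board, z up. A pack lying properly on it has its centre 21 mm above this point and its long axis along the board's, either way round.
- board_green_top (a point): Green inspection board, fixed flat on the table: green face with a dark edge, 80 mm (its x) by 116 mm (its y, the long way), 6 mm thick. The point is the centre of its upper face, axes along the board, z up. A pack lying properly on it has its centre 21 mm above this point and its long axis along the board's, either way round.
- board_blue_top (a point): Blue inspection board, fixed flat on the table: blue face with a dark edge, 80 mm (its x) by 116 mm (its y, the long way), 6 mm thick. The point is the centre of its upper face, axes along the board, z up. A pack lying properly on it has its centre 21 mm above this point and its long axis along the board's, either way round.
- board_white_top (a point): White inspection board, fixed flat on the table: white face with a dark edge, 80 mm (its x) by 116 mm (its y, the long way), 6 mm thick. The point is the centre of its upper face, axes along the board, z up. A pack lying properly on it has its centre 21 mm above this point and its long axis along the board's, either way round.
Mind the look-alikes: they are no part of the job. There is more than one size of the part that bears pack_blue_center; the job needs the middle-sized. Of the things shaped like the part that bears pack_orange_center, the orange one is meant.

How it is judged (in metres and radians):
At the end, for the whole second after the job is handed in: Each of the five packs lies flat (within 0.08 rad), label up, on the board of its own colour: its centre within 13 mm of the board's centre, its long axis within 0.17 rad (10 degrees) of the board's, its centre 17 to 25 mm above the board's face; all released and at rest (horizontal distance between pack_orange_center and board_orange_top below 0.013 m and z of pack_orange_center in the frame of board_orange_top between 0.017 and 0.025 m and angle between the y axis of pack_orange_center and the y axis of board_orange_top, either way round below 0.17 rad and angle between each of pack_orange_center, pack_yellow_center, pack_green_center, pack_blue_center, pack_white_center's own z axis and vertical below 0.08 rad and linear speed of each of pack_orange, pack_yellow, pack_green, pack_blue, pack_white below 0.01 m/s and horizontal distance between pack_yellow_center and board_yellow_top below 0.013 m and z of pack_yellow_center in the frame of board_yellow_top between 0.017 and 0.025 m and angle between the y axis of pack_yellow_center and the y axis of board_yellow_top, either way round below 0.17 rad and horizontal distance between pack_green_center and board_green_top below 0.013 m and z of pack_green_center in the frame of board_green_top between 0.017 and 0.025 m and angle between the y axis of pack_green_center and the y axis of board_green_top, either way round below 0.17 rad and horizontal distance between pack_blue_center and board_blue_top below 0.013 m and z of pack_blue_center in the frame of board_blue_top between 0.017 and 0.025 m and angle between the y axis of pack_blue_center and the y axis of board_blue_top, either way round below 0.17 rad and horizontal distance between pack_white_center and board_white_top below 0.013 m and z of pack_white_center in the frame of board_white_top between 0.017 and 0.025 m and angle between the y axis of pack_white_center and the y axis of board_white_top, either way round below 0.17 rad); the robot touches nothing.
It fails at once if a pack tips more than 0.4 rad (23 degrees) from level (angle between any of pack_orange_center, pack_yellow_center, pack_green_center, pack_blue_center, pack_white_center's own z axis and vertical above 0.4 rad).
It fails at once if a lower pack is taken out of the pile before both upper packs are on their boards (distance of any of pack_green_center, pack_blue_center, pack_white_center from where it was at the start of the episode above 0.08 m and (horizontal distance between pack_orange_center and board_orange_top above 0.04 m or horizontal distance between pack_yellow_center and board_yellow_top above 0.04 m)).
It also fails if it takes over 128 s, if anything falls off the work surface, if the arm or the gripper's body presses on something with over 40 N, if the wrist force passes 120 N, or if a joint passes its speed limit or range.

### The arm

A 6-joint arm with a two-finger parallel gripper is mounted at the origin on the work surface. World frame = base frame: x ahead of the robot, y to its left, z up, the work surface at z = 0. Lengths are in mm, angles in rad, forces in N, time in s.
With the tool pointing down it reaches from about 350 to 875 mm from the base axis. Payload 4.2 kg.
Tool frame: the origin (TCP) lies where the fingers leave the gripper's body, on its centre line; the fingertips stand ahead of it and the grasp point (between the pads) lies 54 mm ahead of it (arm.nose_length is the z of the fingertips in the tool frame, in mm); z points along the fingers, x is the direction in which the jaws open and shut, and the axes are right-handed (so a half turn about z gives the same grasp; the last joint's range is limited). The gripper opens to 85 mm and grips with 20 to 120 N. Pads are 22 mm wide; open, the fingers measure 114 mm over their backs; the gripper's body (76 mm by 85 mm) begins 54 mm behind the grasp point. The pads swing forward as they close: fully open they stand 13 mm farther back than shut.
Start: joints at [-1.016, 0.385, 0.008, 0, -1.194, -0.259], TCP at [182.207, -597.83, 303.912] pointing down, gripper open.
Joint ranges: [-3.14, 3.14], [-1.21, 2.06], [-1.07, 1.41], [-3.16, 2.05], [-2.99, -0.16], [-3.1, 3.1]. Speed limits (rad/s): [2.79, 2.79, 3.14, 3.14, 3.14, 3.14].

### API

Orientations are given as a unit quaternion [x, y, z, w].
In Python, from bench import arm, imaging, job_done gives the robot as it stands.
- The arm moves only by the shell command python3 -m crank 'ROWS' [OPENING]. ROWS is a JSON object of lists of equal length, an entry for each row: "delta_pos": the shift along the tool's x, y, z in m, a list of three; "twist": the turn about the tool's z in rad. In form: {"delta_pos": [[tx, ty, tz], ...], "twist": [twist, ...]}. A call has 1 to 8 rows; each row shifts and turns the commanded pose from where the row before left it, along the tool's axes as they then stand; what a row does not reach is not made up. A row lasts 1/12 s, in which the tool goes at most 41.7 mm and 7.16 degrees, less where a joint would pass 70% of its speed; a pose out of reach is approached as far as the arm can. A call is refused whole if a number of a shift passes 0.0417 or a number of a turn 0.125, either way. A call with a gripper value outside its range is refused whole. OPENING is the opening, from 0 (shut) to 1 (fully open), set as the call begins (- or left out, the last holds). The fingers move at their own pace and stop on an object; the grip force is fixed at half the most. Time passes only in rows, so rows that do not move let the fingers close. It gives the time, the measured TCP pose, the force and the opening at its end, in the units of the state.
- arm.read_state(): the state, without advancing time (a new reading comes with each control period).
- imaging.get_image(name): name is "scene" or "top"; returns (picture, depth): 400x640x3 uint8, blue, green, red; 400x640 float32, mm along the optical axis (not along the pixel's ray), 0 where there is no reading.
- imaging.camera_model(name): a dict with "vfov" (degrees; the focal length in pixels is half the picture's height over the tangent of half this angle, whatever the lens; pixels are square), "cx", "cy" (the principal point, pixels), "T" (4x4, takes a point from camera to world coordinates). Camera axes: x right, y up, looking along -z (the intrinsics and any distortion apply to the point x, -y, -z); pixel columns grow to the right and rows downward; lengths in mm; the calibration is good to about 2 mm. A picture is of the moment at which its call begins. camera_model takes no time and is no camera call.
- job_done(): hands the job in, once; it reports no verdict.
The state is a dict: "clock": time; "joints": joint angles; "joint_vel": joint speeds; "joint_efforts": joint torques, N m; "position": TCP position; "ee_rot": TCP orientation; "contact_force": force on the tool from outside, world axes, zero at the start; "wrist_torque": the same for the moment, N m; "gripper_width": finger opening in mm.
Only numpy, scipy, OpenCV 4.12 (cv2) and the standard library are available. Lean on these libraries where they do the work, as an engineer would, in place of code of your own. Each camera call takes 0.05 s, during which the arm holds its last target.

## Working session

There is one attempt and no reset: what is moved stays moved. The work goes in short steps, Python scripts to look and compute and a shell command to move; the robot and the scene stay as the last step left them, time stands still between calls to the robot, and variables do not carry over. Pictures are saved under pics/ and viewed, and the job is handed in when it is done.

```bash
ls; mkdir -p pics; python3 - <<'E'
from bench import arm, imaging
import cv2, numpy as np
s=arm.read_state(); print(s, arm.nose_length)
for n in ("scene","top"):
    p,d=imaging.get_image(n); cv2.imwrite(f"pics/{n}0.png",p); np.save(f"pics/{n}0d.npy",d)
    print(n,imaging.camera_model(n))
E
```

```text
pics
{'clock': 0.0, 'joints': array([-1.01638616e+00,  3.85553951e-01,  6.60873790e-03, -4.80575166e-04,
       -1.19396809e+00, -2.58609690e-01]), 'joint_vel': array([ 0.00141443, -0.0015175 ,  0.0002457 ,  0.00017043,  0.00038866,
        0.00079593]), 'joint_efforts': array([ 7.41042750e-04, -3.92294312e+01,  1.88399112e+01,  4.18602079e+00,
       -4.61199641e-03,  8.44045644e-06]), 'position': array([ 182.09477792, -597.44178884,  302.81901553]), 'ee_rot': array([ 5.95257562e-01,  8.03534233e-01,  5.99016015e-04, -9.00806269e-04]), 'contact_force': array([ 0.72832589, -0.39154213,  0.20409265]), 'wrist_torque': array([-0.02385763, -0.01418161,  0.00125934]), 'gripper_width': 85.54081030609913} 72.6
scene {'vfov': 56.298534052529014, 'cx': 316.2298087581562, 'cy': 189.89039463724848, 'T': array([[ 5.21946638e-01, -7.14239093e-01,  4.66298429e-01,
         9.16324642e+02],
       [ 8.52936983e-01,  4.31659449e-01, -2.93544924e-01,
        -2.92461425e+02],
       [ 8.37913779e-03,  5.50937962e-01,  8.34504136e-01,
         8.37184880e+02],
       [ 0.00000000e+00,  0.00000000e+00,  0.00000000e+00,
         1.00000000e+00]])}
top {'vfov': 54.46488628247137, 'cx': 316.04073214147894, 'cy': 199.85063644337333, 'T': array([[-1.55243452e-03,  9.98003565e-01, -6.31385323e-02,
         4.46585867e+02],
       [-9.99608784e-01, -3.31195130e-03, -2.77724546e-02,
        -4.19787492e+01],
       [-2.79261204e-02,  6.30707166e-02,  9.97618272e-01,
         9.52685410e+02],
       [ 0.00000000e+00,  0.00000000e+00,  0.00000000e+00,
         1.00000000e+00]])}
```

View pics/top0.png

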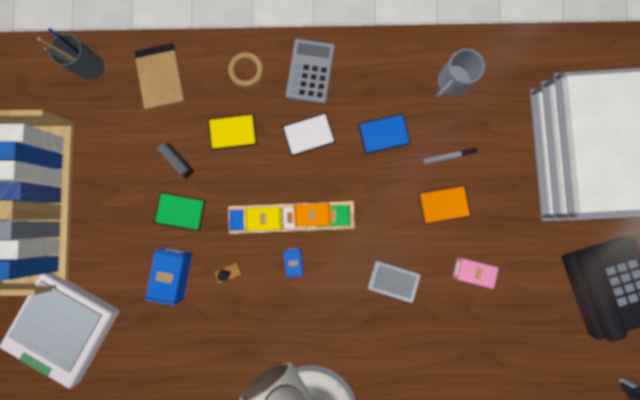

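View pics/scene0.png

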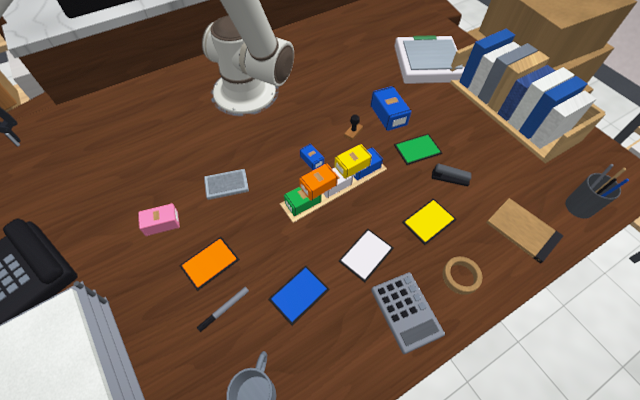

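```bash
cat > h.py <<'E'
import numpy as np, cv2
from bench import arm, imaging
def cam(n):
    c=imaging.camera_model(n); f=200/np.tan(np.radians(c['vfov']/2)); return f,c['cx'],c['cy'],np.array(c['T'])
def ray(n,uv,z):
    f,cx,cy,T=cam(n); uv=np.atleast_2d(np.asarray(uv,float))
    d=np.c_[(uv[:,0]-cx)/f,-(uv[:,1]-cy)/f,-np.ones(len(uv))]@T[:3,:3].T
    o=T[:3,3]; k=(z-o[2])/d[:,2]; return o+d*k[:,None]
def proj(n,P):
    f,cx,cy,T=cam(n); q=(np.atleast_2d(P)-T[:3,3])@T[:3,:3]
    return np.c_[cx+f*q[:,0]/-q[:,2], cy-f*q[:,1]/-q[:,2]]
R={'orange':[(8,15,)],}
def mask(p,c):
    h=cv2.cvtColor(p,cv2.COLOR_BGR2HSV)
    lo,hi={'orange':((10,200,170),(19,255,255)),'yellow':((23,180,150),(33,255,255)),'green':((55,120,70),(80,255,255)),
     'blue':((100,150,90),(120,255,255)),'white':((0,0,185),(180,40,255))}[c]
    return cv2.inRange(h,lo,hi)
def blobs(p,c,amin=40):
    m=mask(p,c); cs,_=cv2.findContours(m,cv2.RETR_EXTERNAL,cv2.CHAIN_APPROX_NONE)
    return [k for k in cs if cv2.contourArea(k)>=amin]
def rect(n,k,z):
    w=ray(n,k[:,0,:],z)[:,:2].astype(np.float32); (c,s,a)=cv2.minAreaRect(w)
    if s[0]<s[1]: a+=90; s=s[::-1]
    return np.round(c,1),np.round(s,1),round((a+90)%180-90,1)
E
python3 - <<'E'
from h import *
for n in ("top","scene"):
    p=cv2.imread(f"pics/{n}0.png"); d=np.load(f"pics/{n}0d.npy")
    for c in ('orange','yellow','green','blue','white'):
        for k in blobs(p,c):
            M=cv2.moments(k);u,v=M['m10']/M['m00'],M['m01']/M['m00']
            if not(120<v<300 and 120<u<470): continue
            f,cx,cy,T=cam(n); z=d[int(v),int(u)]; X=T[:3,:3]@np.array([(u-cx)/f*z,-(v-cy)/f*z,-z])+T[:3,3]
            print(n,c,round(u),round(v),'depthpt',X.round(0),'z6',*rect(n,k,6),'z90',*rect(n,k,90))
E
```

```text
top orange 312 214 depthpt [469. -10.  89.] z6 [472.   -6.9] [85.3 53.6] -89.9 z90 [469.7 -10. ] [77.7 48.9] -89.9
top orange 444 204 depthpt [ 495. -326.    7.] z6 [ 494.9 -325.9] [107.3  71.4] -80.1 z90 [ 490.6 -300.7] [97.7 65.1] -80.1
top yellow 263 219 depthpt [460. 100.  91.] z6 [461.3 114.1] [88.4 51.3] 89.9 z90 [460.  100.2] [80.6 46.7] 89.9
top yellow 232 131 depthpt [679. 194.   4.] z6 [678.4 193.9] [109.1  73.2] -83.4 z90 [657.8 173. ] [99.4 66.7] -83.4
top green 342 215 depthpt [469. -76.  48.] z6 [469.4 -73.9] [43.8 38.9] -0.2 z90 [467.4 -71. ] [39.9 35.5] -0.2
top green 179 211 depthpt [480. 322.   5.] z6 [480.  321.6] [109.8  73.4] 79.8 z90 [477.  289.3] [100.1  66.9] 79.8
top blue 293 263 depthpt [357.  38.  33.] z6 [354.5  40.5] [63.3 38.7] 5.2 z90 [362.7  33.2] [57.7 35.2] 5.2
top blue 168 277 depthpt [328. 323.  61.] z6 [321.1 345.2] [128.1  89. ] -9.9 z90 [332.3 310.9] [116.7  81.1] -9.9
top blue 236 220 depthpt [458. 170.  46.] z6 [459.  179.3] [41.9 27.1] 0.6 z90 [457.9 159.6] [38.2 24.7] 0.6
top blue 384 133 depthpt [ 671. -183.    4.] z6 [ 670.1 -182.7] [108.7
[... 1009 characters left out ...]
ue 298 294 depthpt [ 670. -181.    5.] z6 [ 669.5 -180.2] [107.2  72. ] -77.4 z90 [ 694.5 -191.6] [96.4 64.7] -77.4
scene blue 371 164 depthpt [484. 148.  55.] z6 [458.4 172.4] [121.5  52.3] -57.0 z90 [504.7 125.5] [109.2  47. ] -57.0
scene blue 311 156 depthpt [363.  36.  33.] z6 [347.   47.5] [80.3 50.1] 5.3 z90 [404.6  13.2] [72.2 45. ] 5.3
scene white 366 254 depthpt [671.   5.   7.] z6 [669.5   7.1] [106.3  69.8] -73.0 z90 [694.4 -23.2] [95.5 62.7] -73.0
scene white 228 184 depthpt [ 317. -194.   13.] z6 [ 305.8 -195.7] [108.4  63.8] 72.8 z90 [ 367.5 -205.5] [97.4 57.4] 72.8
scene white 339 176 depthpt [470.  57.  50.] z6 [443.  79.] [55.  23.1] -16.7 z90 [490.8  41.5] [49.4 20.8] -16.7
```

```bash
python3 - <<'E'
import cv2
p=cv2.imread("pics/top0.png")[190:310,140:370]
a=cv2.resize(p,None,fx=3,fy=3,interpolation=cv2.INTER_CUBIC); cv2.imwrite("pics/crop0.png",a)
E
```

```text
(no output)
```

View pics/crop0.png

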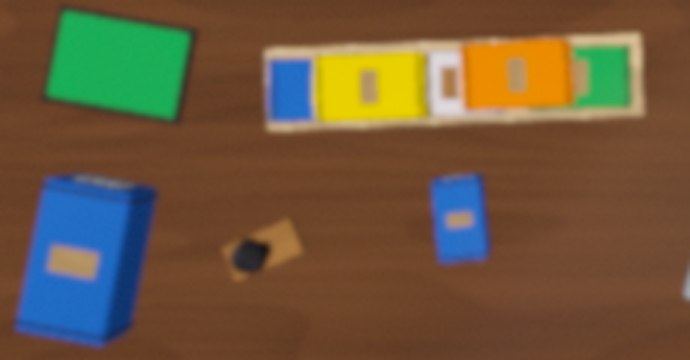

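```bash
cat >> h.py <<'E'
def cloud(n,p,d):
    f,cx,cy,T=cam(n); v,u=np.mgrid[0:400,0:640]
    P=np.stack([(u-cx)/f*d,-(v-cy)/f*d,-d],-1)@T[:3,:3].T+T[:3,3]; P[d==0]=np.nan; return P
def prect(n,p,d,c,zlo,zhi,box=(380,560,-150,230),full=False):
    P=cloud(n,p,d); x0,x1,y0,y1=box
    m=(P[...,2]>zlo)&(P[...,2]<zhi)&(P[...,0]>x0)&(P[...,0]<x1)&(P[...,1]>y0)&(P[...,1]<y1)
    if c: m&=mask(p,c)>0
    m=m.astype(np.uint8)
    cs,_=cv2.findContours(m,cv2.RETR_EXTERNAL,cv2.CHAIN_APPROX_NONE)
    if not cs: return None
    k=max(cs,key=cv2.contourArea); z=np.median(P[m>0][:,2])
    return (*rect(n,k,(z)),round(float(z),1),int(m.sum()))
E
python3 - <<'E'
from h import *
for n in ("top","scene"):
    p=cv2.imread(f"pics/{n}0.png"); d=np.load(f"pics/{n}0d.npy")
    for c,lo,hi in (('orange',80,100),('yellow',80,100),('green',40,56),('blue',40,56),('white',40,56)):
        print(n,c,prect(n,p,d,c,lo,hi))
    print(n,'pileall',prect(n,p,d,None,1,110,(400,540,-150,230)))
E
```

```text
top orange (array([469.7, -10. ]), array([77.8, 48.9]), -89.9, 89.7, 647)
top yellow (array([460. , 100.3]), array([80.6, 46.8]), 89.9, 89.7, 688)
top green (array([468.4, -72.5]), array([41.9, 37.2]), -0.2, 47.7, 256)
top blue (array([458.4, 169.6]), array([40.1, 25.9]), 0.6, 47.5, 215)
top white (array([464. ,  46.4]), array([46.7, 23.3]), 0.2, 47.6, 129)
top pileall (array([461.,  43.]), array([310.6,  93.9]), -85.1, 47.2, 4597)
scene orange (array([470. ,  -6.1]), array([83.5, 51.5]), -87.2, 91.0, 498)
scene yellow (array([463.3, 102.5]), array([87.5, 55.1]), -87.3, 90.9, 515)
scene green (array([470.7, -70.6]), array([54. , 47.8]), 2.8, 48.5, 304)
scene blue (array([476. , 157.1]), array([96. , 44.9]), -53.9, 48.6, 161)
scene white (array([467.6,  60.3]), array([52.2, 21.8]), -17.8, 48.7, 77)
scene pileall (array([474.2,  29.4]), array([368.4, 157. ]), -89.9, 29.9, 5103)
```

```bash
cat >> h.py <<'E'
from scipy.spatial.transform import Rotation as Ro
def go(x,y,z,longdeg=None):
    s=arm.read_state(); R=Ro.from_quat(s['ee_rot']).as_matrix(); yaw=np.degrees(np.arctan2(R[1,0],R[0,0]))
    tw=0
    if longdeg is not None:
        e=(longdeg+90-yaw+90)%180-90; tw=-np.radians(e)
        R2=R@Ro.from_rotvec([0,0,tw]).as_matrix()
    else: R2=R
    d=np.array([x,y,z])-s['position']
    print('t',round(s['clock'],2),'pos',s['position'].round(1),'yaw',round(yaw,1),'w',round(s['gripper_width'],1),'F',s['contact_force'].round(1),'twist',round(tw,3),'delta now(mm)',(R.T@d).round(1),'after twist',(R2.T@d).round(1), 'j6',s['joints'][5].round(2))
E
python3 -m crank '{"delta_pos":[[0,0,0],[0,0,0],[0,0,0],[0,0,0],[0,0,0],[0,0,0],[0,0,0],[0,0,0]],"twist":[-0.12,-0.12,-0.12,-0.12,-0.12,-0.12,-0.12,-0.12]}' 1
python3 -m crank '{"delta_pos":[[0,0,0],[0,0,0],[0,0,0]],"twist":[-0.12,-0.12,-0.12]}'
python3 -c "
from h import *
go(469.8,-8,220,-87.3)"
```

```text
clock: 0.77
position: [182.1, -597.6, 303.3]
ee_rot: [0.154, 0.988, 0.001, -0.0]
contact_force: [0.6, 0.8, 0.4]
gripper_width: 85.7
clock: 1.02
position: [182.1, -597.6, 303.2]
ee_rot: [-0.025, 1.0, 0.001, -0.0]
contact_force: [0.2, 0.6, -1.0]
gripper_width: 85.6
t 1.02 pos [ 182.1 -597.6  303.2] yaw -177.1 w 85.6 F [ 0.2  0.6 -1. ] twist 0.004 delta now(mm) [-317.3  574.1   83.8] after twist [-315.2  575.3   83.8] j6 1.07
```

```bash
python3 -m crank '{"delta_pos":[[-0.0195,0.0355,0],[-0.0195,0.0355,0],[-0.0195,0.0355,0],[-0.0195,0.0355,0],[-0.0195,0.0355,0],[-0.0195,0.0355,0],[-0.0195,0.0355,0],[-0.0195,0.0355,0]],"twist":[0,0,0,0,0,0,0,0]}' 
python3 -m crank '{"delta_pos":[[-0.0195,0.0355,0.01],[-0.0195,0.0355,0.01],[-0.0195,0.0355,0.01],[-0.0195,0.0355,0.01],[-0.0195,0.0355,0.01],[-0.0195,0.0355,0.01],[-0.0195,0.0355,0.01],[-0.0195,0.0355,0.01]],"twist":[0,0,0,0,0,0,0,0]}'
python3 -c "
from h import *
go(469.8,-8,122,-87.3)"
```

```text
clock: 1.68
position: [325.4, -305.2, 303.7]
ee_rot: [-0.022, 1.0, 0.0, -0.0]
contact_force: [1.6, 0.2, -0.7]
gripper_width: 85.4
clock: 2.35
position: [468.3, -14.7, 223.5]
ee_rot: [-0.023, 1.0, 0.0, -0.0]
contact_force: [0.5, -1.3, 1.3]
gripper_width: 85.6
t 2.35 pos [468.3 -14.7 223.5] yaw -177.4 w 85.6 F [ 0.5 -1.3  1.3] twist -0.002 delta now(mm) [ -1.8   6.6 101.5] after twist [ -1.8   6.6 101.5] j6 -0.27
```

```bash
python3 -m crank '{"delta_pos":[[-0.0018,0.0066,0.02],[0,0,0.02],[0,0,0.02],[0,0,0.02],[0,0,0.015],[0,0,0.0065],[0,0,0],[0,0,0]],"twist":[0,0,0,0,0,0,0,0]}' 
python3 -c "
from h import *
go(469.8,-8,122,-87.3)
for n in ('top','scene'):
    p,d=imaging.get_image(n); cv2.imwrite(f'pics/{n}1.png',p)
a=cv2.resize(cv2.imread('pics/scene1.png')[80:280,200:460],None,fx=3,fy=3); cv2.imwrite('pics/c1.png',a[:600])"
```

```text
clock: 3.02
position: [469.9, -10.0, 122.7]
ee_rot: [-0.023, 1.0, -0.0, -0.0]
contact_force: [-0.5, -0.0, -0.8]
gripper_width: 85.6
t 3.02 pos [469.9 -10.  122.7] yaw -177.4 w 85.6 F [-0.5 -0.  -0.8] twist -0.002 delta now(mm) [0.  2.1 0.7] after twist [0.  2.1 0.7] j6 -0.28
```

View pics/c1.png

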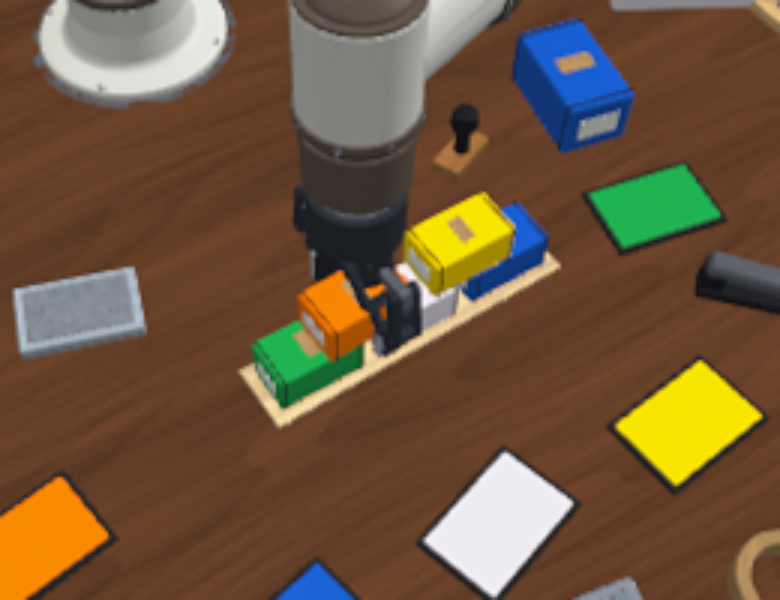

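The fingers straddle the orange pack around crop (370,300), so I close them.

```bash
python3 -m crank '{"delta_pos":[[0,0,0],[0,0,0],[0,0,0],[0,0,0],[0,0,0],[0,0,0],[0,0,0],[0,0,0]],"twist":[0,0,0,0,0,0,0,0]}' 0
python3 -m crank '{"delta_pos":[[0,0,0],[0,0,0],[0,0,0],[0,0,-0.002],[0,0,-0.006],[0,0,-0.012],[0,0,-0.015],[0,0,-0.015]],"twist":[0,0,0,0,0,0,0,0]}'
python3 -c "
from h import *
go(494.5,-324.3,172,-80.2)
for n in ('top','scene'):
    p,d=imaging.get_image(n); cv2.imwrite(f'pics/{n}2.png',p)
a=cv2.resize(cv2.imread('pics/scene2.png')[80:280,200:460],None,fx=3,fy=3); cv2.imwrite('pics/c2.png',a[:600])"
```

```text
clock: 3.78
position: [470.1, -10.0, 123.3]
ee_rot: [-0.023, 1.0, 0.0, 0.001]
contact_force: [-1.2, 0.2, 7.2]
gripper_width: 49.4
clock: 4.45
position: [469.1, -10.2, 172.8]
ee_rot: [-0.022, 1.0, -0.0, -0.001]
contact_force: [0.1, 0.1, -0.9]
gripper_width: 49.2
t 4.45 pos [469.1 -10.2 172.8] yaw -177.4 w 49.2 F [ 0.1  0.1 -0.9] twist -0.126 delta now(mm) [ -11.3 -314.9    0.9] after twist [  28.5 -313.8    0.9] j6 -0.28
```

View pics/c2.png

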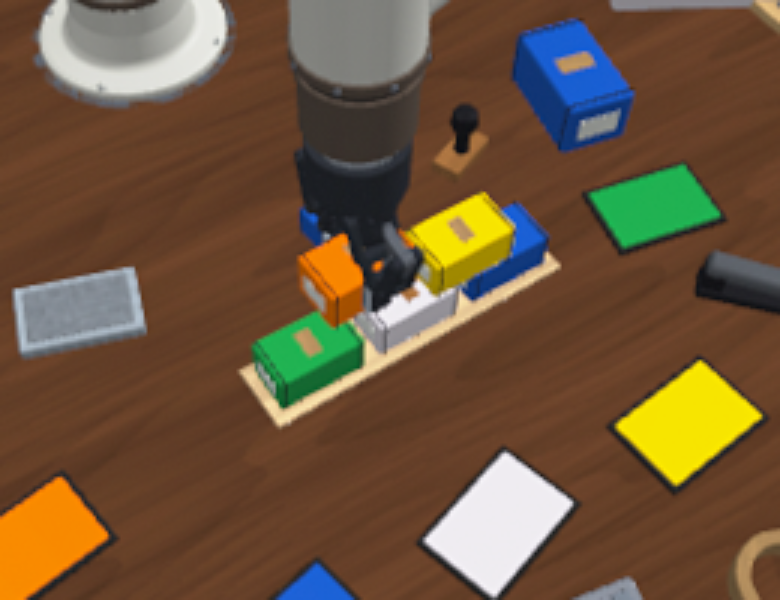

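```bash
python3 -m crank '{"delta_pos":[[0,0,0],[0,-0.01,0],[0.003,-0.025,0],[0.0045,-0.038,0],[0.0045,-0.04,0],[0.0045,-0.04,0],[0.0045,-0.04,0],[0.004,-0.039,0]],"twist":[-0.06,-0.066,0,0,0,0,0,0]}'
python3 -m crank '{"delta_pos":[[0.003,-0.034,0],[0,-0.025,0],[0,-0.015,0],[0,-0.007,0],[0,0,0],[0,0,0]],"twist":[0,0,0,0,0,0]}'
python3 -c "
from h import *
go(494.5,-325,82,-80.2)"
```

```text
clock: 5.22
position: [483.0, -244.8, 171.5]
ee_rot: [-0.085, 0.996, 0.0, -0.001]
contact_force: [1.4, 0.9, -0.9]
gripper_width: 49.5
clock: 5.72
position: [494.1, -322.8, 171.6]
ee_rot: [-0.085, 0.996, 0.001, -0.001]
contact_force: [-0.4, -0.0, -1.8]
gripper_width: 49.4
t 5.72 pos [ 494.1 -322.8  171.6] yaw -170.2 w 49.4 F [-0.4 -0.  -1.8] twist -0.001 delta now(mm) [-0.2 -2.4 89.6] after twist [-0.2 -2.4 89.6] j6 0.48
```

```bash
python3 -m crank '{"delta_pos":[[0,-0.002,0.015],[0,0,0.02],[0,0,0.02],[0,0,0.015],[0,0,0.01],[0,0,0.005],[0,0,0.003],[0,0,0]],"twist":[0,0,0,0,0,0,0,0]}'
python3 -c "
from h import *
go(494.5,-325,82,-80.2)"
```

```text
clock: 6.38
position: [495.2, -324.9, 84.5]
ee_rot: [-0.086, 0.996, -0.0, -0.0]
contact_force: [-0.3, -0.4, -1.5]
gripper_width: 49.3
t 6.38 pos [ 495.2 -324.9   84.5] yaw -170.2 w 49.3 F [-0.3 -0.4 -1.5] twist 0.001 delta now(mm) [ 0.7 -0.   2.5] after twist [ 0.7 -0.   2.5] j6 0.48
```

```bash
python3 -m crank '{"delta_pos":[[0,0,0.001],[0,0,0.001],[0,0,0.001],[0,0,0]],"twist":[0,0,0,0]}'
python3 -m crank '{"delta_pos":[[0,0,0],[0,0,0],[0,0,0],[0,0,0],[0,0,0],[0,0,0],[0,0,-0.005],[0,0,-0.015]],"twist":[0,0,0,0,0,0,0,0]}' 1
python3 -m crank '{"delta_pos":[[0,0.01,-0.025],[0,0.02,-0.03],[0,0.02,-0.03],[0,0.02,-0.02],[0,0.03,0],[0,0.04,0],[0,0.04,0],[0,0.04,0]],"twist":[0.06,0.066,0,0,0,0,0,0]}'
python3 -c "
from h import *
go(461.5,101.5,220,-87.3)
p,d=imaging.get_image('top'); cv2.imwrite('pics/top3.png',p)
for k in blobs(p,'orange'): print(rect('top',k,48),rect('top',k,6))
p,d=imaging.get_image('scene'); cv2.imwrite('pics/scene3.png',p)
"
```

```text
clock: 6.72
position: [495.1, -325.4, 81.9]
ee_rot: [-0.085, 0.996, -0.0, 0.0]
contact_force: [-1.2, -0.4, -1.4]
gripper_width: 49.4
clock: 7.38
position: [493.7, -324.8, 99.9]
ee_rot: [-0.085, 0.996, 0.001, -0.002]
contact_force: [-1.2, 0.1, -0.4]
gripper_width: 85.7
clock: 8.05
position: [482.1, -104.4, 207.2]
ee_rot: [-0.022, 1.0, 0.0, 0.001]
contact_force: [0.3, 0.2, -0.2]
gripper_width: 85.2
t 8.05 pos [ 482.1 -104.4  207.2] yaw -177.5 w 85.2 F [ 0.3  0.2 -0.2] twist -0.003 delta now(mm) [ 11.5 206.6 -12.8] after twist [ 10.9 206.6 -12.8] j6 -0.07
(array([ 492.8, -313.5]), array([102.9,  68.2]), -80.1) (array([ 494.9, -326.1]), array([107.6,  71.4]), -80.1)
```

View pics/scene3.png

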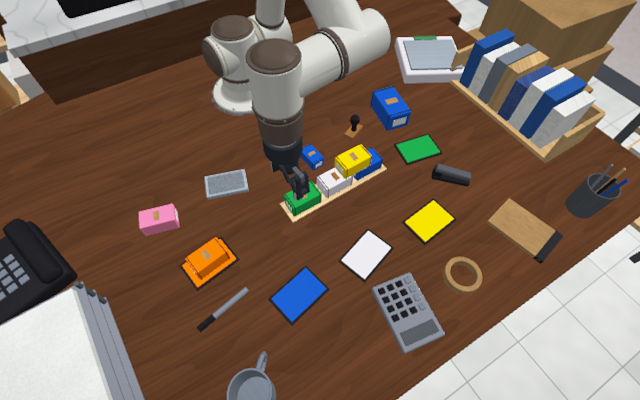

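View pics/top3.png

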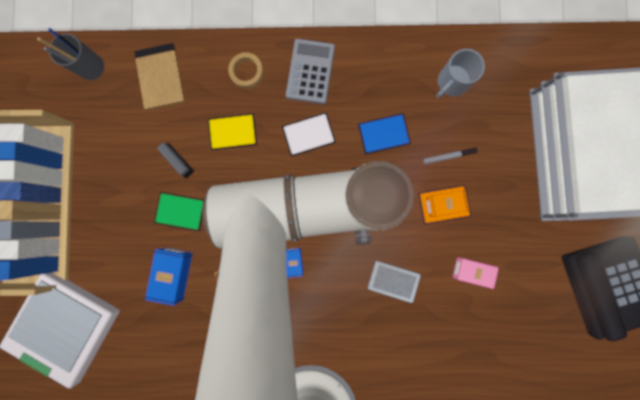

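The orange pack lies on its board (scene (208,258), top (445,204)). Yellow is next, at top (263,219).

```bash
python3 -m crank '{"delta_pos":[[0.002,0.04,0],[0.002,0.04,0],[0.002,0.04,0],[0.002,0.035,0],[0.002,0.025,0],[0.001,0.015,0],[0,0.009,0.005],[0,0,0.01]],"twist":[0,0,0,0,0,0,0,0]}'
python3 -c "
from h import *
go(461.5,101.5,122,-87.3)"
```

```text
clock: 8.82
position: [463.3, 99.0, 192.5]
ee_rot: [-0.024, 1.0, 0.001, 0.002]
contact_force: [0.3, 0.5, 0.5]
gripper_width: 85.6
t 8.82 pos [463.3  99.  192.5] yaw -177.3 w 85.6 F [0.3 0.5 0.5] twist 0.0 delta now(mm) [ 2.   2.4 70.5] after twist [ 2.   2.4 70.5] j6 -0.51
```

```bash
python3 -m crank '{"delta_pos":[[0.002,0.0015,0.015],[0,0,0.02],[0,0,0.02],[0,0,0.01],[0,0,0.004],[0,0,0],[0,0,0]],"twist":[0,0,0,0,0,0,0]}'
python3 -m crank '{"delta_pos":[[0,0,0],[0,0,0],[0,0,0],[0,0,0],[0,0,0],[0,0,0],[0,0,0],[0,0,0]],"twist":[0,0,0,0,0,0,0,0]}' 0
python3 -c "
from h import *
go(461.5,101.5,122,-87.3)"
python3 -m crank '{"delta_pos":[[0,0,0],[0,0,0],[0,0,0],[0,0,-0.002],[0,0,-0.006],[0,0,-0.012],[0,0,-0.015],[0,0,-0.015]],"twist":[0,0,0,0,0,0,0,0]}'
python3 -c "
from h import *
go(678,196,172,-83.6)
for n in ('top','scene'):
    p,d=imaging.get_image(n); cv2.imwrite(f'pics/{n}4.png',p)
a=cv2.resize(cv2.imread('pics/scene4.png')[80:280,200:460],None,fx=3,fy=3); cv2.imwrite('pics/c4.png',a[:600])"
```

```text
clock: 9.4
position: [460.8, 98.6, 122.8]
ee_rot: [-0.022, 1.0, 0.0, 0.0]
contact_force: [-0.1, 0.4, -0.0]
gripper_width: 85.3
clock: 10.07
position: [460.8, 99.2, 123.4]
ee_rot: [-0.023, 1.0, 0.0, 0.001]
contact_force: [-0.9, 0.6, 6.5]
gripper_width: 49.7
t 10.07 pos [460.8  99.2 123.4] yaw -177.4 w 49.7 F [-0.9  0.6  6.5] twist -0.002 delta now(mm) [-0.8  2.2  1.4] after twist [-0.8  2.2  1.4] j6 -0.51
clock: 10.73
position: [459.8, 98.7, 172.8]
ee_rot: [-0.022, 1.0, -0.0, -0.001]
contact_force: [0.8, -1.2, -0.7]
gripper_width: 49.1
t 10.73 pos [459.8  98.7 172.8] yaw -177.4 w 49.1 F [ 0.8 -1.2 -0.7] twist -0.067 delta now(mm) [-222.4   87.4    0.4] after twist [-227.7   72.4    0.4] j6 -0.51
```

View pics/c4.png

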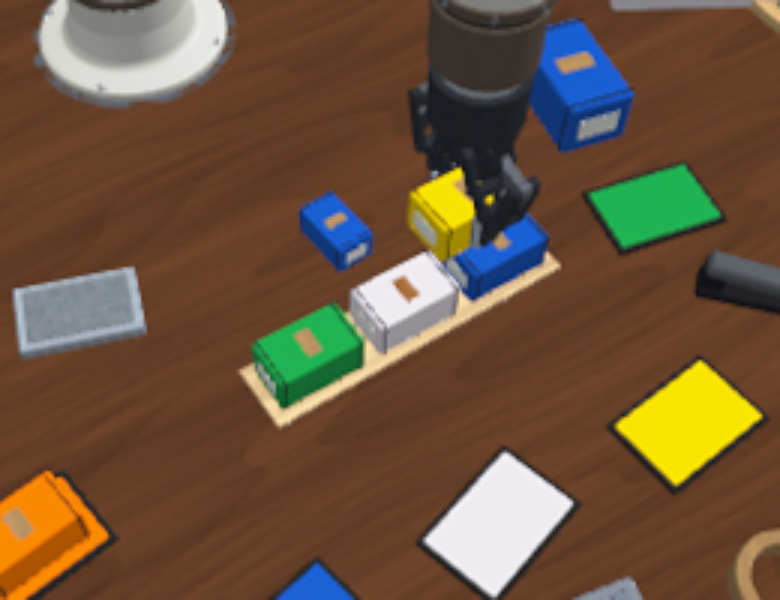

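Yellow is lifted level and the lower packs are undisturbed.

```bash
python3 -m crank '{"delta_pos":[[0,0,0],[-0.015,0.005,0],[-0.03,0.009,0],[-0.038,0.011,0],[-0.038,0.012,0],[-0.038,0.012,0],[-0.034,0.01,0],[-0.02,0.006,0]],"twist":[-0.034,-0.033,0,0,0,0,0,0]}'
python3 -m crank '{"delta_pos":[[-0.01,0.003,0],[-0.005,0.002,0],[0,0,0],[0,0,0]],"twist":[0,0,0,0]}'
python3 -c "
from h import *
go(678,194,84,-83.6)"
```

```text
clock: 11.5
position: [667.5, 188.0, 170.4]
ee_rot: [-0.056, 0.998, -0.0, -0.0]
contact_force: [0.2, -0.1, -1.7]
gripper_width: 49.0
clock: 11.83
position: [678.4, 193.1, 171.3]
ee_rot: [-0.056, 0.998, -0.0, -0.001]
contact_force: [-0.1, 0.7, -0.8]
gripper_width: 49.5
t 11.83 pos [678.4 193.1 171.3] yaw -173.6 w 49.5 F [-0.1  0.7 -0.8] twist 0.0 delta now(mm) [ 0.1  0.9 87.3] after twist [ 0.1  0.9 87.3] j6 -0.39
```

```bash
python3 -m crank '{"delta_pos":[[0,0.001,0.015],[0,0,0.02],[0,0,0.02],[0,0,0.015],[0,0,0.01],[0,0,0.005],[0,0,0.002],[0,0,0]],"twist":[0,0,0,0,0,0,0,0]}'
python3 -m crank '{"delta_pos":[[0,0,0.001],[0,0,0.001],[0,0,0]],"twist":[0,0,0]}'
python3 -c "
from h import *
go(678,194,82,-83.6)"
```

```text
clock: 12.5
position: [679.2, 194.5, 85.9]
ee_rot: [-0.056, 0.998, 0.0, 0.0]
contact_force: [-0.2, -0.5, -1.6]
gripper_width: 49.1
clock: 12.75
position: [679.4, 194.6, 84.2]
ee_rot: [-0.056, 0.998, 0.0, 0.001]
contact_force: [-0.3, 0.3, -0.4]
gripper_width: 49.3
t 12.75 pos [679.4 194.6  84.2] yaw -173.6 w 49.3 F [-0.3  0.3 -0.4] twist 0.0 delta now(mm) [ 1.5 -0.4  2.2] after twist [ 1.5 -0.4  2.2] j6 -0.4
```

```bash
python3 -m crank '{"delta_pos":[[0,0,0.001],[0,0,0.001],[0,0,0]],"twist":[0,0,0]}'
python3 -m crank '{"delta_pos":[[0,0,0],[0,0,0],[0,0,0],[0,0,0],[0,0,0],[0,0,0],[0,0,-0.005],[0,0,-0.015]],"twist":[0,0,0,0,0,0,0,0]}' 1
python3 -m crank '{"delta_pos":[[0,0,-0.025],[0,0,-0.03],[0,0,-0.03],[0,0,-0.02],[0,0.03,0],[0,0.04,0],[0,0.04,0],[0,0.04,0]],"twist":[0,0,0,0,0,0,0,0]}'
python3 -c "
from h import *
for n in ('top','scene'):
    p,d=imaging.get_image(n); cv2.imwrite(f'pics/{n}5.png',p);np.save(f'pics/{n}5d.npy',d)
    for c in ('green','white','blue'):
        print(n,c,prect(n,p,d,c,40,56,(400,540,-150,230)))
    print(n,'lower',prect(n,p,d,None,40,56,(400,540,-150,230)))
    print(n,'Y',prect(n,p,d,'yellow',40,56,(600,760,100,300)),'O',prect(n,p,d,'orange',40,56,(400,600,-420,-230)))
"
```

```text
clock: 13.0
position: [679.2, 194.5, 81.6]
ee_rot: [-0.056, 0.998, 0.0, 0.0]
contact_force: [-0.2, -0.2, -0.9]
gripper_width: 49.6
clock: 13.67
position: [677.8, 193.9, 99.3]
ee_rot: [-0.056, 0.998, -0.001, -0.003]
contact_force: [1.2, -0.2, 1.3]
gripper_width: 85.6
clock: 14.33
position: [662.2, 344.6, 207.6]
ee_rot: [-0.055, 0.998, 0.0, 0.0]
contact_force: [1.1, 0.4, -0.4]
gripper_width: 85.5
top green (array([467.3, -53.9]), array([74.5, 44.2]), 89.9, 47.6, 516)
top white (array([463.1,  45.2]), array([81.9, 49. ]), -89.7, 47.6, 660)
top blue (array([459.5, 142.6]), array([80.4, 42. ]), 89.9, 47.5, 509)
top lower (array([459.6, 143.7]), array([83.2, 49.4]), -88.3, 47.5, 2276)
top Y (array([678.5, 195.2]), array([83.7, 51.2]), -84.1, 47.5, 681) O (array([ 496.1, -323. ]), array([83.4, 49.7]), -80.1, 47.6, 703)
scene green (array([470.5, -52.4]), array([83.8, 52.4]), -89.7, 48.7, 523)
scene white (array([464.4,  48.5]), array([82.7, 49.2]), -88.6, 49.1, 426)
scene blue (array([461.6, 146.6]), array([86.8, 53.1]), -88.4, 48.9, 442)
scene lower (array([469.4, -51.7]), array([85.1, 53.9]), -88.7, 48.9, 1680)
scene Y (array([680.4, 198.2]), array([86.8, 51.7]), -84.4, 49.3, 592) O (array([ 497.1, -319.1]), array([83.3, 53.3]), -80.3, 48.4, 697)
```

View pics/top5.png

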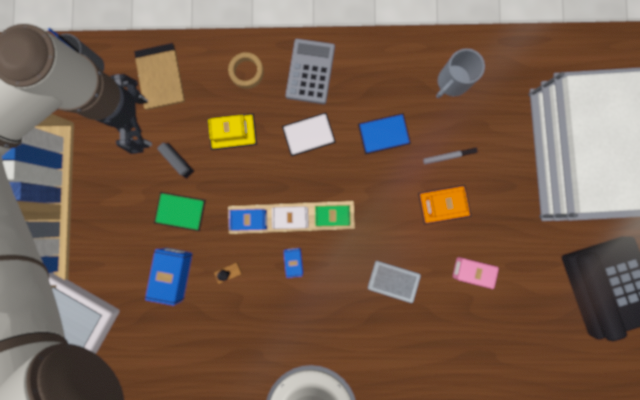

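View pics/scene5.png

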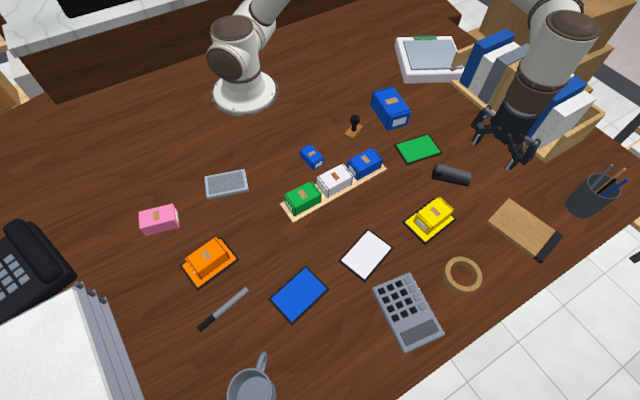

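Yellow and orange lie on their boards within about 4 mm (top (232,131) and (445,204)). Blue next: the middle-sized one at top (248,219).

```bash
python3 -c "
from h import *
go(460.3,145,180,-87.5)"
```

```text
t 14.43 pos [661.  349.4 206.4] yaw -173.2 w 85.6 F [-0.2  0.1 -0.5] twist 0.075 delta now(mm) [ 223.5 -179.3   25.9] after twist [ 209.5 -195.5   25.9] j6 -0.58
```

```bash
python3 -m crank '{"delta_pos":[[0,0,0],[0.02,-0.02,0],[0.028,-0.026,0],[0.028,-0.026,0],[0.028,-0.026,0],[0.028,-0.026,0],[0.028,-0.026,0],[0.025,-0.023,0]],"twist":[0.038,0.037,0,0,0,0,0,0]}'
python3 -m crank '{"delta_pos":[[0.015,-0.014,0],[0.0085,-0.008,0.01],[0,0,0.015],[0,0,0]],"twist":[0,0,0,0]}'
python3 -c "
from h import *
go(460.3,145,80,-87.5)"
```

```text
clock: 15.1
position: [482.8, 160.9, 206.9]
ee_rot: [-0.018, 1.0, -0.0, -0.0]
contact_force: [0.2, -0.0, 0.7]
gripper_width: 85.6
clock: 15.43
position: [460.3, 138.6, 180.3]
ee_rot: [-0.018, 1.0, -0.001, -0.002]
contact_force: [-0.1, -1.2, -0.5]
gripper_width: 85.2
t 15.43 pos [460.3 138.6 180.3] yaw -178.0 w 85.2 F [-0.1 -1.2 -0.5] twist -0.008 delta now(mm) [ -0.5   6.6 100.3] after twist [ -0.6   6.6 100.3] j6 -0.59
```

```bash
python3 -m crank '{"delta_pos":[[0,0.0066,0.015],[0,0,0.02],[0,0,0.02],[0,0,0.02],[0,0,0.015],[0,0,0.007],[0,0,0.002],[0,0,0]],"twist":[-0.008,0,0,0,0,0,0,0]}'
python3 -m crank '{"delta_pos":[[0,0,0],[0,0,0],[0,0,0],[0,0,0],[0,0,0],[0,0,0],[0,0,0],[0,0,0]],"twist":[0,0,0,0,0,0,0,0]}' 0
python3 -c "
from h import *
go(460.3,145,80,-87.5)"
```

```text
clock: 16.1
position: [462.3, 147.1, 82.7]
ee_rot: [-0.023, 1.0, -0.0, 0.0]
contact_force: [-0.4, -0.3, -0.2]
gripper_width: 85.3
clock: 16.77
position: [462.2, 147.2, 83.6]
ee_rot: [-0.023, 1.0, 0.0, 0.001]
contact_force: [-2.3, 0.4, 5.8]
gripper_width: 49.4
t 16.77 pos [462.2 147.2  83.6] yaw -177.4 w 49.4 F [-2.3  0.4  5.8] twist 0.002 delta now(mm) [ 2.  -2.1  3.6] after twist [ 2.  -2.1  3.6] j6 -0.6
```

```bash
python3 -m crank '{"delta_pos":[[0,0,0],[0,0,-0.002],[0,0,-0.006],[0,0,-0.012],[0,0,-0.02],[0,0,-0.02],[0,0,-0.02],[0,0,-0.01]],"twist":[0,0,0,0,0,0,0,0]}'
python3 -c "
from h import *
go(670,-179.5,172,-77.3)
p,d=imaging.get_image('scene'); cv2.imwrite('pics/scene6.png',p)
a=cv2.resize(cv2.imread('pics/scene6.png')[80:280,200:460],None,fx=3,fy=3); cv2.imwrite('pics/c6.png',a[:600])"
```

```text
clock: 17.43
position: [462.4, 147.2, 175.1]
ee_rot: [-0.023, 1.0, 0.001, 0.002]
contact_force: [-0.7, -0.6, -1.6]
gripper_width: 49.5
t 17.43 pos [462.4 147.2 175.1] yaw -177.4 w 49.5 F [-0.7 -0.6 -1.6] twist -0.176 delta now(mm) [-192.5 -335.8    3.1] after twist [-130.7 -364.3    3.1] j6 -0.6
```

View pics/c6.png

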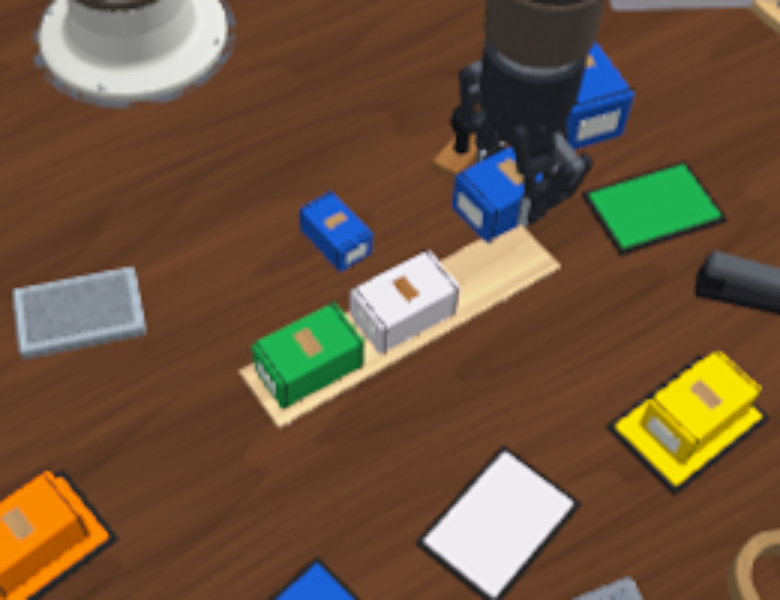

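Blue is held level; green and white have not moved.

```bash
python3 -m crank '{"delta_pos":[[0,0,0],[0,0,0],[-0.005,-0.015,0],[-0.01,-0.028,0],[-0.013,-0.036,0],[-0.013,-0.036,0],[-0.013,-0.036,0],[-0.013,-0.036,0]],"twist":[-0.088,-0.088,0,0,0,0,0,0]}'
python3 -m crank '{"delta_pos":[[-0.013,-0.036,0],[-0.013,-0.036,0],[-0.013,-0.036,0],[-0.011,-0.03,0],[-0.008,-0.023,0],[-0.004,-0.012,0],[-0.002,-0.004,0],[0,0,0]],"twist":[0,0,0,0,0,0,0,0]}'
python3 -c "
from h import *
go(670,-179.5,84,-77.3)"
```

```text
clock: 18.15
position: [568.4, -22.5, 171.9]
ee_rot: [-0.11, 0.994, 0.0, -0.001]
contact_force: [1.0, 0.8, -1.7]
gripper_width: 49.0
clock: 18.82
position: [669.1, -180.4, 171.1]
ee_rot: [-0.109, 0.994, 0.0, -0.001]
contact_force: [0.4, 0.9, -1.4]
gripper_width: 49.4
t 18.82 pos [ 669.1 -180.4  171.1] yaw -167.4 w 49.4 F [ 0.4  0.9 -1.4] twist -0.002 delta now(mm) [-1.2  0.6 87.1] after twist [-1.2  0.6 87.1] j6 0.25
```

```bash
python3 -m crank '{"delta_pos":[[0,0,0.015],[0,0,0.02],[0,0,0.02],[0,0,0.015],[0,0,0.01],[0,0,0.005],[0,0,0.002],[0,0,0]],"twist":[0,0,0,0,0,0,0,0]}'
python3 -m crank '{"delta_pos":[[0,0,0.001],[0,0,0.001],[0,0,0]],"twist":[0,0,0]}'
python3 -c "
from h import *
go(670,-179.5,82,-77.3)"
```

```text
clock: 19.48
position: [669.5, -179.1, 85.7]
ee_rot: [-0.111, 0.994, -0.0, 0.0]
contact_force: [-0.1, 0.6, -1.1]
gripper_width: 49.3
clock: 19.73
position: [669.7, -179.6, 84.2]
ee_rot: [-0.11, 0.994, -0.0, 0.001]
contact_force: [0.2, -0.2, -1.6]
gripper_width: 49.4
t 19.73 pos [ 669.7 -179.6   84.2] yaw -167.3 w 49.4 F [ 0.2 -0.2 -1.6] twist -0.001 delta now(mm) [-0.3  0.   2.2] after twist [-0.3  0.   2.2] j6 0.25
```

```bash
python3 -m crank '{"delta_pos":[[0,0,0.001],[0,0,0.0005],[0,0,0]],"twist":[0,0,0]}'
python3 -m crank '{"delta_pos":[[0,0,0],[0,0,0],[0,0,0],[0,0,0],[0,0,0],[0,0,0],[0,0,-0.005],[0,0,-0.015]],"twist":[0,0,0,0,0,0,0,0]}' 1
python3 -m crank '{"delta_pos":[[0,0,-0.025],[0,0,-0.03],[0,0,-0.03],[0,0,-0.005],[0,0,0],[0,0,0]],"twist":[0,0,0.06,0.118,0,0]}'
python3 -c "
from h import *
go(469,-53,180,-87.5)"
```

```text
clock: 19.98
position: [669.8, -179.7, 83.7]
ee_rot: [-0.11, 0.994, -0.0, 0.001]
contact_force: [-2.4, 0.8, 4.5]
gripper_width: 49.4
clock: 20.65
position: [667.9, -179.4, 99.8]
ee_rot: [-0.11, 0.994, 0.001, -0.003]
contact_force: [-1.6, 1.1, -0.6]
gripper_width: 85.3
clock: 21.15
position: [669.1, -179.4, 192.3]
ee_rot: [-0.023, 1.0, 0.0, 0.0]
contact_force: [-0.2, -0.8, -0.8]
gripper_width: 85.3
t 21.15 pos [ 669.1 -179.4  192.3] yaw -177.4 w 85.3 F [-0.2 -0.8 -0.8] twist 0.002 delta now(mm) [194.1 135.4  12.3] after twist [194.4 135.   12.3] j6 0.08
```

```bash
python3 -m crank '{"delta_pos":[[0.02,0.014,0],[0.03,0.021,0],[0.034,0.023,0],[0.034,0.024,0],[0.034,0.024,0],[0.025,0.017,0.005],[0.012,0.008,0.007],[0.005,0.004,0]],"twist":[0,0,0,0,0,0,0,0]}'
python3 -m crank '{"delta_pos":[[0,0,0],[0,0,0.01],[0,0,0]],"twist":[0,0,0]}'
python3 -c "
from h import *
go(469,-53,81,-87.5)"
```

```text
clock: 21.82
position: [465.9, -52.5, 178.0]
ee_rot: [-0.023, 1.0, -0.0, -0.003]
contact_force: [-0.1, 0.1, -0.1]
gripper_width: 85.6
clock: 22.07
position: [470.2, -53.3, 168.8]
ee_rot: [-0.022, 1.0, -0.0, -0.001]
contact_force: [0.4, -1.0, 0.2]
gripper_width: 85.0
t 22.07 pos [470.2 -53.3 168.8] yaw -177.5 w 85.0 F [ 0.4 -1.   0.2] twist -0.0 delta now(mm) [ 1.   0.4 87.8] after twist [ 1.   0.4 87.8] j6 -0.19
```

```bash
python3 -m crank '{"delta_pos":[[0.001,0,0.015],[0,0,0.02],[0,0,0.02],[0,0,0.015],[0,0,0.01],[0,0,0.005],[0,0,0.002],[0,0,0]],"twist":[0,0,0,0,0,0,0,0]}'
python3 -m crank '{"delta_pos":[[0,0,0],[0,0,0],[0,0,0],[0,0,0],[0,0,0],[0,0,0],[0,0,0],[0,0,0]],"twist":[0,0,0,0,0,0,0,0]}' 0
python3 -c "
from h import *
go(469,-53,81,-87.5)"
```

```text
clock: 22.73
position: [469.4, -53.4, 82.7]
ee_rot: [-0.021, 1.0, -0.0, -0.0]
contact_force: [-0.2, 0.6, 0.4]
gripper_width: 85.5
clock: 23.4
position: [469.3, -53.0, 83.9]
ee_rot: [-0.022, 1.0, 0.0, 0.001]
contact_force: [-1.5, -0.6, 6.1]
gripper_width: 49.5
t 23.4 pos [469.3 -53.   83.9] yaw -177.5 w 49.5 F [-1.5 -0.6  6.1] twist -0.0 delta now(mm) [ 0.3 -0.   2.9] after twist [ 0.3 -0.   2.9] j6 -0.19
```

```bash
python3 -m crank '{"delta_pos":[[0,0,0],[0,0,-0.002],[0,0,-0.006],[0,0,-0.012],[0,0,-0.02],[0,0,-0.02],[0,0,-0.02],[0,0,-0.01]],"twist":[0,0,0,0,0,0,0,0]}'
python3 -c "
from h import *
go(480,323.7,172,79.8)"
```

```text
clock: 24.07
position: [469.3, -53.0, 175.3]
ee_rot: [-0.022, 1.0, 0.0, 0.002]
contact_force: [0.2, -0.6, -2.3]
gripper_width: 49.5
t 24.07 pos [469.3 -53.  175.3] yaw -177.5 w 49.5 F [ 0.2 -0.6 -2.3] twist 0.221 delta now(mm) [-27.  375.9   3.6] after twist [ 56.2 372.6   3.6] j6 -0.19
```

```bash
python3 -m crank '{"delta_pos":[[0,0,0],[0,0,0],[0.0023,0.015,0],[0.0045,0.03,0],[0.006,0.039,0],[0.006,0.04,0],[0.006,0.04,0],[0.006,0.04,0]],"twist":[0.111,0.11,0,0,0,0,0,0]}'
python3 -m crank '{"delta_pos":[[0.006,0.04,0],[0.006,0.04,0],[0.005,0.035,0],[0.004,0.028,0],[0.003,0.018,0],[0.0015,0.008,0],[0,0,0],[0,0,0]],"twist":[0,0,0,0,0,0,0,0]}'
python3 -c "
from h import *
go(480,323.7,84,79.8)"
```

```text
clock: 24.73
position: [473.8, 154.7, 173.1]
ee_rot: [0.089, 0.996, -0.0, -0.0]
contact_force: [1.0, -0.5, -1.7]
gripper_width: 49.5
clock: 25.4
position: [478.9, 323.2, 172.6]
ee_rot: [0.089, 0.996, -0.001, -0.001]
contact_force: [-0.5, -0.4, -1.0]
gripper_width: 49.0
t 25.4 pos [478.9 323.2 172.6] yaw 169.8 w 49.0 F [-0.5 -0.4 -1. ] twist -0.0 delta now(mm) [-1.1  0.8 88.6] after twist [-1.1  0.8 88.6] j6 -1.05
```

```bash
python3 -m crank '{"delta_pos":[[0,0.001,0.015],[0,0,0.02],[0,0,0.02],[0,0,0.015],[0,0,0.01],[0,0,0.005],[0,0,0.002],[0,0,0.001]],"twist":[0,0,0,0,0,0,0,0]}'
python3 -m crank '{"delta_pos":[[0,0,0.001],[0,0,0.001],[0,0,0]],"twist":[0,0,0]}'
python3 -c "
from h import *
go(480,323.7,83.5,79.8)"
```

```text
clock: 26.07
position: [479.9, 324.7, 85.4]
ee_rot: [0.089, 0.996, 0.0, 0.0]
contact_force: [-0.9, 0.1, -1.7]
gripper_width: 49.5
clock: 26.32
position: [480.0, 325.4, 84.0]
ee_rot: [0.089, 0.996, 0.001, 0.001]
contact_force: [-0.0, -1.1, 0.6]
gripper_width: 49.4
t 26.32 pos [480.  325.4  84. ] yaw 169.8 w 49.4 F [-0.  -1.1  0.6] twist 0.0 delta now(mm) [-0.3 -1.6  0.5] after twist [-0.3 -1.6  0.5] j6 -1.05
```

Contact is just starting (force swings positive). I lower it a touch and release.

```bash
python3 -m crank '{"delta_pos":[[0,0,0.0005],[0,0,0]],"twist":[0,0]}'
python3 -m crank '{"delta_pos":[[0,0,0],[0,0,0],[0,0,0],[0,0,0],[0,0,0],[0,0,0],[0,0,-0.005],[0,0,-0.015]],"twist":[0,0,0,0,0,0,0,0]}' 1
python3 -m crank '{"delta_pos":[[0,0,-0.025],[0,0,-0.03],[0,0,-0.03],[0,0,-0.005],[0,0,0],[0,0,0]],"twist":[0,0,-0.111,-0.11,0,0]}'
python3 -c "
from h import *
go(464,47,180,-87.5)
p,d=imaging.get_image('scene'); cv2.imwrite('pics/scene7.png',p)
print(prect('scene',p,d,'white',40,60,(400,540,-50,150)))"
```

```text
clock: 26.48
position: [480.0, 325.4, 83.9]
ee_rot: [0.089, 0.996, 0.001, 0.001]
contact_force: [-0.3, 0.0, 4.6]
gripper_width: 49.5
clock: 27.15
position: [478.7, 324.0, 100.9]
ee_rot: [0.089, 0.996, -0.002, -0.002]
contact_force: [-0.3, 0.5, -0.2]
gripper_width: 85.7
clock: 27.65
position: [479.3, 324.8, 192.8]
ee_rot: [-0.02, 1.0, 0.0, -0.0]
contact_force: [-0.1, 0.4, 0.0]
gripper_width: 85.5
t 27.65 pos [479.3 324.8 192.8] yaw -177.7 w 85.5 F [-0.1  0.4  0. ] twist -0.004 delta now(mm) [  26.3 -277.    12.6] after twist [  27.4 -276.9   12.6] j6 -0.83
(array([464.7,  48.7]), array([82.9, 49.3]), -89.7, 49.2, 430)
```

View pics/scene7.png

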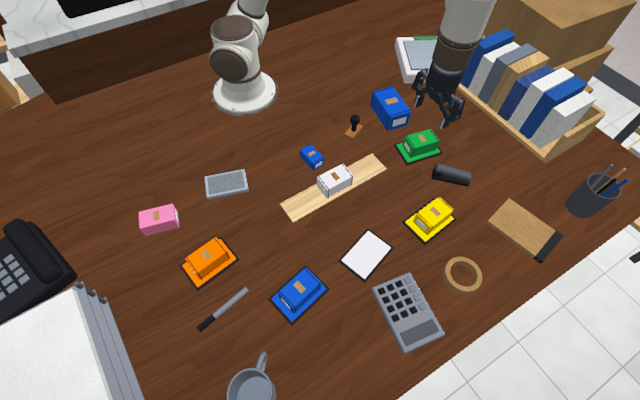

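Orange (208,258), blue (299,290), yellow (430,216) and green (418,145) are on their boards. White, at (335,180), is the last one.

```bash
python3 -m crank '{"delta_pos":[[0.002,-0.02,0],[0.004,-0.038,0],[0.004,-0.041,0],[0.004,-0.041,0],[0.004,-0.041,0],[0.004,-0.041,0],[0.003,-0.03,0],[0.002,-0.015,0.01]],"twist":[0,0,0,0,0,0,0,0]}'
python3 -m crank '{"delta_pos":[[0,-0.009,0.01],[0,0,0],[0,0,0]],"twist":[0,0,0]}'
python3 -c "
from h import *
go(464,47.5,81,-87.5)"
```

```text
clock: 28.37
position: [463.3, 54.1, 182.4]
ee_rot: [-0.019, 1.0, -0.0, -0.0]
contact_force: [0.1, -0.4, -0.2]
gripper_width: 85.4
clock: 28.62
position: [463.9, 47.5, 171.3]
ee_rot: [-0.02, 1.0, -0.001, -0.002]
contact_force: [-0.1, 0.2, -0.4]
gripper_width: 85.2
t 28.62 pos [463.9  47.5 171.3] yaw -177.7 w 85.2 F [-0.1  0.2 -0.4] twist -0.003 delta now(mm) [-0.4  0.1 90.3] after twist [-0.4  0.1 90.3] j6 -0.41
```

```bash
python3 -m crank '{"delta_pos":[[0,0,0.015],[0,0,0.02],[0,0,0.02],[0,0,0.015],[0,0,0.01],[0,0,0.006],[0,0,0.003],[0,0,0]],"twist":[0,0,0,0,0,0,0,0]}'
python3 -m crank '{"delta_pos":[[0,0,0],[0,0,0],[0,0,0],[0,0,0],[0,0,0],[0,0,0],[0,0,0],[0,0,0]],"twist":[0,0,0,0,0,0,0,0]}' 0
python3 -m crank '{"delta_pos":[[0,0,0],[0,0,-0.002],[0,0,-0.006],[0,0,-0.012],[0,0,-0.02],[0,0,-0.02],[0,0,-0.02],[0,0,-0.01]],"twist":[0,0,0,0,0,0,0,0]}'
python3 -c "
from h import *
go(670,5.3,172,-73)"
```

```text
clock: 29.28
position: [464.6, 48.7, 83.2]
ee_rot: [-0.022, 1.0, -0.0, -0.0]
contact_force: [-0.0, -1.4, 0.7]
gripper_width: 85.5
clock: 29.95
position: [465.0, 48.3, 84.4]
ee_rot: [-0.022, 1.0, 0.0, 0.001]
contact_force: [-1.5, 1.0, 6.4]
gripper_width: 49.1
clock: 30.62
position: [465.0, 48.2, 175.8]
ee_rot: [-0.022, 1.0, 0.001, 0.002]
contact_force: [-0.1, 0.3, -2.3]
gripper_width: 49.3
t 30.62 pos [465.   48.2 175.8] yaw -177.5 w 49.3 F [-0.1  0.3 -2.3] twist -0.254 delta now(mm) [-203.   -51.7    4.4] after twist [-183.5 -100.9    4.4] j6 -0.41
```

```bash
python3 -m crank '{"delta_pos":[[0,0,0],[0,0,0],[0,0,0],[-0.012,-0.0066,0],[-0.025,-0.0137,0],[-0.034,-0.0187,0],[-0.034,-0.0187,0],[-0.034,-0.0187,0]],"twist":[-0.085,-0.085,-0.084,0,0,0,0,0]}'
python3 -m crank '{"delta_pos":[[-0.025,-0.0137,0],[-0.013,-0.007,0],[-0.0065,-0.0038,0],[0,0,0],[0,0,0]],"twist":[0,0,0,0,0]}'
python3 -c "
from h import *
go(670,5.5,85,-73)"
```

```text
clock: 31.28
position: [620.8, 15.1, 173.5]
ee_rot: [-0.148, 0.989, 0.0, -0.0]
contact_force: [0.3, 1.4, -1.3]
gripper_width: 49.3
clock: 31.7
position: [668.3, 5.2, 172.8]
ee_rot: [-0.148, 0.989, 0.0, -0.001]
contact_force: [-0.1, 1.3, -1.8]
gripper_width: 49.1
t 31.7 pos [668.3   5.2 172.8] yaw -163.0 w 49.1 F [-0.1  1.3 -1.8] twist -0.0 delta now(mm) [-1.9 -0.3 87.8] after twist [-1.9 -0.3 87.8] j6 0.05
```

```bash
python3 -m crank '{"delta_pos":[[-0.0005,0,0.015],[0,0,0.02],[0,0,0.02],[0,0,0.015],[0,0,0.01],[0,0,0.005],[0,0,0.002],[0,0,0]],"twist":[0,0,0,0,0,0,0,0]}'
python3 -m crank '{"delta_pos":[[0,0,0.001],[0,0,0.001],[0,0,0]],"twist":[0,0,0]}'
python3 -c "
from h import *
go(670,5.5,84,-73)"
```

```text
clock: 32.37
position: [669.9, 5.7, 87.0]
ee_rot: [-0.148, 0.989, -0.0, 0.0]
contact_force: [0.7, -0.5, -0.4]
gripper_width: 49.1
clock: 32.62
position: [670.2, 5.5, 85.2]
ee_rot: [-0.148, 0.989, 0.0, 0.001]
contact_force: [0.4, 0.4, -1.1]
gripper_width: 49.1
t 32.62 pos [670.2   5.5  85.2] yaw -163.0 w 49.1 F [ 0.4  0.4 -1.1] twist 0.0 delta now(mm) [0.2 0.1 1.2] after twist [0.2 0.1 1.2] j6 0.05
```

```bash
python3 -m crank '{"delta_pos":[[0,0,0.001],[0,0,0.0005],[0,0,0]],"twist":[0,0,0]}'
python3 -m crank '{"delta_pos":[[0,0,0],[0,0,0],[0,0,0],[0,0,0],[0,0,0],[0,0,0],[0,0,-0.005],[0,0,-0.015]],"twist":[0,0,0,0,0,0,0,0]}' 1
python3 -m crank '{"delta_pos":[[0,0,-0.025],[0,0,-0.03],[0,0,-0.03],[0,0,-0.02],[0.03,0,0],[0.04,0,0],[0.04,0,0],[0.04,0,0]],"twist":[0,0,0,0,0,0,0,0]}'
python3 -m crank '{"delta_pos":[[0.025,-0.03,0],[0.025,-0.03,0],[0.025,-0.03,0],[0.02,-0.02,0],[0,0,0],[0,0,0]],"twist":[0,0,0,0,0,0]}'
python3 -c "
from h import *
B={'orange':(494.5,-324.3),'yellow':(678,196),'green':(480,323.7),'blue':(670,-181.5),'white':(670,5.3)}
for n in ('top','scene'):
    p,d=imaging.get_image(n); cv2.imwrite(f'pics/{n}9.png',p)
    for c,(x,y) in B.items(): print(n,c,B[c],prect(n,p,d,c,38,58,(x-70,x+70,y-80,y+80)))
"
```

```text
clock: 32.87
position: [670.4, 5.5, 84.5]
ee_rot: [-0.148, 0.989, -0.0, 0.001]
contact_force: [-2.2, 1.1, 5.5]
gripper_width: 49.2
clock: 33.53
position: [668.5, 5.2, 100.9]
ee_rot: [-0.148, 0.989, 0.0, -0.003]
contact_force: [0.0, 0.6, -0.7]
gripper_width: 85.1
clock: 34.2
position: [524.8, -38.9, 208.3]
ee_rot: [-0.148, 0.989, 0.0, 0.0]
contact_force: [0.3, 0.4, 0.5]
gripper_width: 85.5
clock: 34.7
position: [467.2, -172.6, 208.6]
ee_rot: [-0.147, 0.989, -0.0, 0.0]
contact_force: [0.7, -0.2, -0.9]
gripper_width: 86.2
top orange (494.5, -324.3) None
top yellow (678, 196) (array([678.2, 194.8]), array([84.5, 51.8]), -84.1, 47.5, 690)
top green (480, 323.7) (array([480.8, 321.1]), array([85.2, 49.7]), 78.8, 47.5, 652)
top blue (670, -181.5) (array([ 670. , -180.6]), array([84.8, 51.9]), -77.1, 47.6, 666)
top white (670, 5.3) (array([671.4,   2.2]), array([83.8, 48.4]), -73.7, 47.6, 648)
scene orange (494.5, -324.3) (array([ 497.5, -319.2]), array([83.8, 53.9]), -80.0, 48.2, 705)
scene yellow (678, 196) (array([680.4, 197.2]), array([88.7, 51.4]), -84.4, 49.3, 597)
scene green (480, 323.7) (array([483.8, 322.9]), array([89.5, 55.9]), 79.6, 49.2, 421)
scene blue (670, -181.5) (array([ 671.5, -177.5]), array([83.8, 51.8]), -77.4, 48.5, 818)
scene white (670, 5.3) (array([671.7,   5.5]), array([83.6, 50. ]), -73.4, 49.1, 626)
```

View pics/scene9.png

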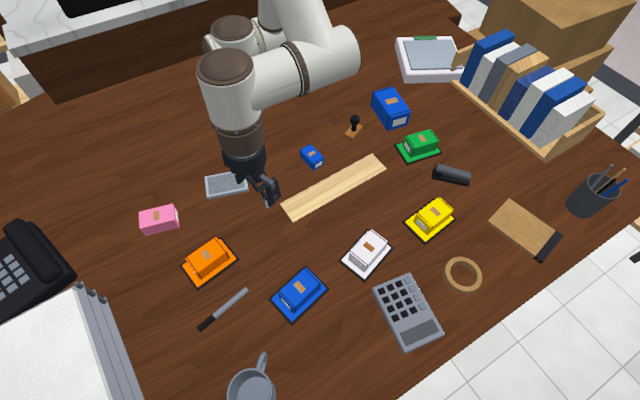

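View pics/top9.png

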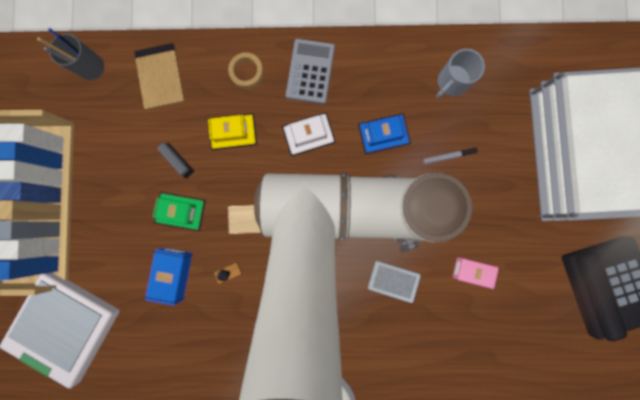

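All five packs lie on their boards, label up (scene: orange (208,258), blue (299,291), white (366,252), yellow (430,216), green (418,145)). Measured offsets are about 1–5 mm, angles are within about 1°, tops are at 48 mm, and the arm is clear.

```bash
python3 -m crank '{"delta_pos":[[0,0,0],[0,0,0],[0,0,0]],"twist":[0,0,0]}'; python3 -c "
from bench import job_done
print(job_done())"
```

```text
clock: 35.05
position: [468.3, -170.7, 208.0]
ee_rot: [-0.149, 0.989, 0.0, -0.0]
contact_force: [0.2, -0.5, 0.1]
gripper_width: 85.5
the job is handed in; nothing more can be done
None
```

I took the pile apart from the top: orange, then yellow, then blue, green and white. Each pack now lies on the board of its own colour, label up, and I handed the job in at about 35 s of the 128 s allowed. `job_done()` gives no verdict, so I don't know the judged result.

- **Position:** In the last pictures, packs sat roughly 1–4 mm from their board centres. The largest single reading was about 6 mm, for orange in the scene view. The limit is 13 mm.
- **Angle and height:** Long axes were within about 1° of the boards, and pack tops were at about 48 mm, which means they lie flat on the boards.
- **Robot:** The gripper was open and clear of everything, with no force reading to speak of.
- **Disagreements:** The two cameras differed by 2–4 mm throughout. In the final top view the arm hid the orange pack, so its last check came from the scene view only. An earlier top view, after it was placed, put it within about 2 mm of centre.

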